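Open the roll-top enclosure and lock a nut in its rail

ROBOT

A 7-joint arm with a two-finger parallel gripper is mounted at the origin on a cart in front of the work surface, level with it; the furniture and walls round the work are solid. World frame = base frame: x ahead of the robot, y to its left, z up, the work surface at z = 0. Lengths are in mm, angles in rad, forces in N, time in s.
With the tool pointing down it reaches from about 425 to 1025 mm from the base axis. Payload 9.4 kg.
Tool frame: the origin (TCP) lies midway between the tips of the shut fingers; the grasp point (between the pads) lies behind it (grip_point_offset is the z of the grasp point in the tool frame, in mm); z points along the fingers, y is the direction in which the jaws open and shut (so a half turn about z gives the same grasp; the last joint's range is limited). The gripper opens to 93 mm and grips with 3 to 60 N. Pads are 15 mm wide; open, the fingers measure 128 mm over their backs; the gripper's body (75 mm by 188 mm) begins 65 mm behind the grasp point.
Start: joints at [1.079, 0.599, -0.003, 1.599, 0.002, 0.943, -0.08], TCP at [292.17, -663.521, 218.618] pointing down, gripper open.
Joint ranges: [-2.57, 2.57], [-0.35, 1.97], [-1.29, 1.29], [0.11, 2.56], [-1.05, 4.19], [0.11, 1.86], [-2.63, 2.63]. Speed limits (rad/s): [2.22, 2.22, 3.01, 3.01, 3.14, 3.14, 3.14].

INTERFACE

Orientations are given as a unit quaternion [w, x, y, z].
In Python, from station import get_obs, read_camera, close_job, grip_point_offset gives the robot as it stands. The module is installed in compiled form; this text tells all that it offers.
- The arm moves only by the shell command python3 -m jog 'ROWS' [FORCE]. ROWS is JSON, a list of rows, each a list of 3 entries, a list of its own where there are three numbers: the shift along the tool's x, y, z scaled (see below), then the turn, a rotation vector about the tool's x, y, z scaled (see below), then the opening, from 0 (shut) to 1 (fully open). In form: [[[tx, ty, tz], [rx, ry, rz], jaw], ...]. A call has 1 to 20 rows; each row is the pose to reach, as a shift and turn from the pose measured when the call began, along the tool's axes at that moment; what a row does not reach only later rows make up. The controller multiplies each number of a shift by 20 cm and each number of a turn by 30 degrees. A row lasts 1/12 s, in which the tool goes at most 41.7 mm and 7.16 degrees, less where a joint would pass 70% of its speed; a pose out of reach is approached as far as the arm can. A call with a number of a shift or a turn outside -1 to 1 is refused whole. A call with a gripper value outside its range is refused whole. The fingers move at their own pace and stop on an object; FORCE is the grip in N (left out, the last holds). Time passes only in rows, so rows that repeat a pose let the fingers close. It gives the time, the measured TCP pose, the force and the opening at its end, in the units of the state.
- get_obs(): the state, without advancing time (a new reading comes with each control period).
- read_camera(name): name is "side" or "top" or "wrist"; returns a dict with "img" (384x512x3 uint8, red, green, blue), "fx", "fy", "cx", "cy" (pixels), "extrinsics" (4x4, takes a point from world to camera coordinates). Camera axes: x right, y down, z forward; pixel columns grow to the right and rows downward; lengths in mm; the calibration is good to about 2 mm. A picture is of the moment at which its call begins. There is no depth.
- close_job(): hands the job in, once; it reports no verdict.
The state is a dict: "time": time; "joint_positions": joint angles; "joint_velocities": joint speeds; "joint_torque": joint torques, N m; "position": TCP position; "tool_rot": TCP orientation; "contact_force": force on the tool from outside, world axes, zero at the start; "ft_torque": the same for the moment, N m; "width": finger opening in mm.
Only numpy, scipy, OpenCV 4.12 (cv2) and the standard library are available. Lean on these libraries where they do the work, as an engineer would, in place of code of your own. Each camera call takes 0.05 s, during which the arm holds its last target.

TASK

Raise the slatted roller shutter of the bench enclosure by its pull bar until it stays fully open by itself. Then drop the red winged rail nut into the slot of the aluminium rail inside, and turn it a quarter turn so that it is locked: standing upright with its collar down on the rail and its wing square across the slot. Do not shift the dropper bottle, tape roll, timer or vial.

Things in the scene. Friction and masses are not known exactly. Their poses are not given: they have to be found in the camera images.
- enclosure: fixed roll-top enclosure, 308 deep (x -138 to +170) x 324 wide (y) x 176 high, grey round-topped cheeks with inner faces 300 apart. Origin: on its underside, under the track axis; x points to its back (away from the robot), y left, z up. Blue front sill 90 high at x = -128 to -118. Shutter open, it is free from above from the sill back to x = +15
- shutter (a joint): shutter angle, rad: 0 closed, 1.12 open (stop). The slats (radius 150) run in circular tracks about an axis parallel to the enclosure's y, at x = 0, z = 5 of the enclosure; opening goes up and back. About 4 N along the track at the bar moves it; let go below about 0.5 it sinks shut, in between it rests, beyond 1.0 it runs slowly on to the stop and stays open
- pull_bar (a point): centre of the shutter's steel pull bar: round, 12 thick, 150 long, parallel to the enclosure's y, held 35 off the slats (24 mm free gap) by a post at each end. It moves on a circle of radius 185 about the track axis; closed it is 39 degrees above that axis' level (116 above, 144 in front), open 103 degrees. Fingers can push it back and up from in front and below
- slot_mid (a point): middle of the rail's slot on the rail's top face, 42 above the bench; x = -85, y = 0 in the enclosure, same axes. The rail is 48 wide (x). The slot runs along y, is 16 wide, open from y = -52 to +52; lips 4 thick, under them a channel 40 wide down to 16 below the top face. Dark blocks close the slot's ends
- rail_nut: loose T-nut, 49 high, about 60 g, upright; origin: centre of underside. Steel foot 28 (x) x 12 (y) x 6 high, neck of 10, collar of 26 with underside at z = 13; red wing from z = 17 to 49, 32 long (x) x 12 thick (y), gripped across y. Foot along the slot, it drops in till the collar is on the rail (origin 13 below its top); a quarter turn either way puts the foot under the lips
- dropper: amber dropper bottle, 34 diameter x 97 high, bystander; origin at the centre of its underside
- tape: roll of green tape lying flat, 64 diameter x 19 high, bystander; origin at the centre of its underside
- timer: white lab timer lying flat, 66 x 66 x 18, bystander; origin at the centre of its underside
- vial: small glass vial with a blue cap, 28 diameter x 60 high, bystander; origin at the centre of its underside
Mind the look-alikes: they are no part of the job. Leave any yellow look-alike of the rail_nut alone.

How it is judged (in metres and radians):
On the way, in this order (a step that is already met when the one before it is completed fails the run):
1. the shutter is raised and stays open, with nothing of the robot on it (value of joint shutter above 1.03 rad and contact force between shutter and the arm below 0.1 N and contact force between shutter and the fingers below 0.1 N), for 0.3 s.
2. the nut is down in the slot, its foot below the lips (z of rail_nut in the frame of slot_mid below -0.0105 m and x of rail_nut in the frame of slot_mid between -0.006 and 0.006 m and y of rail_nut in the frame of slot_mid between -0.052 and 0.052 m), for 0.1 s.
At the end, for the whole second after the job is handed in: The shutter stays open (above 1.03 rad) at rest; the nut stands upright (within 0.15 rad) in the slot with its collar on the rail (within 2.5 mm), its wing and foot within 20 degrees of square across the slot, released and at rest (all of step 2 and value of joint shutter above 1.03 rad and angle between rail_nut's own z axis and vertical below 0.15 rad and angle between the x axis of rail_nut and the x axis of enclosure, either way round below 0.35 rad and linear speed of rail_nut below 0.02 m/s and velocity of joint shutter below 0.05 rad/s); the robot touches nothing.
It fails at once if a bystander (dropper bottle, tape roll, timer, vial) is shifted by more than 30 mm (distance of any of dropper, tape, timer, vial from where it was at the start of the episode above 0.03 m).
It also fails if it takes over 64 s, if anything falls off the work surface, if the arm or the gripper's body presses on something with over 40 N, if the wrist force passes 120 N, or if a joint passes its speed limit or range.

## Working session

There is one attempt and no reset: what is moved stays moved. The work goes in short steps, Python scripts to look and compute and a shell command to move; the robot and the scene stay as the last step left them, time stands still between calls to the robot, and variables do not carry over. Pictures are saved under pics/ and viewed, and the job is handed in when it is done.

```bash
mkdir -p pics; cat > h.py <<'E'
import numpy as np, cv2
from station import *
from scipy.spatial.transform import Rotation as R
def snap(n,f):
    c=read_camera(n); cv2.imwrite('pics/'+f,c['img'][:,:,::-1]); return c
def ray(c,u,v):
    E=np.array(c['extrinsics']);Rm=E[:3,:3];t=E[:3,3]
    o=-Rm.T@t; d=Rm.T@np.array([(u-c['cx'])/c['fx'],(v-c['cy'])/c['fy'],1]); return o,d/np.linalg.norm(d)
def plane(c,u,v,z):
    o,d=ray(c,u,v); return o+d*(z-o[2])/d[2]
def tri(c1,p1,c2,p2):
    o1,d1=ray(c1,*p1);o2,d2=ray(c2,*p2)
    A=np.stack([d1,-d2],1); s=np.linalg.lstsq(A,o2-o1,rcond=None)[0]
    a=o1+s[0]*d1;b=o2+s[1]*d2; return (a+b)/2,np.linalg.norm(a-b)
def proj(c,P):
    E=np.array(c['extrinsics']);p=E[:3,:3]@np.array(P)+E[:3,3]
    return c['cx']+c['fx']*p[0]/p[2],c['cy']+c['fy']*p[1]/p[2]
E
python3 - <<'E'
from h import *
import pickle
np.set_printoptions(suppress=True,precision=2)
o=get_obs(); print(o, grip_point_offset)
d={}
for n in ['top','side','wrist']:
    d[n]=snap(n,n+'0.png'); print(n,ray(d[n],256,192),d[n]['fx'])
pickle.dump(d,open('cams.pkl','wb'))
E
```

```text
{'time': 0.0, 'joint_positions': array([ 1.08,  0.6 , -0.  ,  1.6 ,  0.  ,  0.94, -0.08]), 'joint_velocities': array([-0.,  0., -0.,  0., -0., -0.,  0.]), 'joint_torque': array([  0.  , -76.51,   1.5 , -25.24,  -0.05,   0.02,   0.  ]), 'position': array([ 291.96, -663.1 ,  217.8 ]), 'tool_rot': array([-0.  ,  0.98,  0.21, -0.  ]), 'contact_force': array([0.66, 0.46, 0.15]), 'ft_torque': array([ 0.03,  0.  , -0.06]), 'width': 93.34627469903761} -18.8
top (array([ 392.68, -128.91, 1060.54]), array([ 0.22, -0.03, -0.97])) 442.2413232481818
side (array([1010.92, -551.68,  823.92]), array([-0.44,  0.45, -0.78])) 419.0369804881174
wrist (array([ 354.18, -636.39,  384.38]), array([-0.23, -0.09, -0.97])) 306.97469009146965
```

View pics/top0.png

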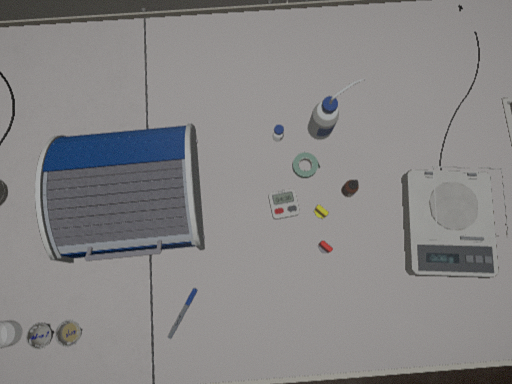

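View pics/side0.png

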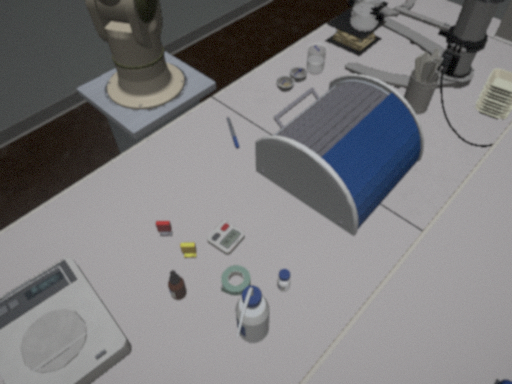

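View pics/wrist0.png

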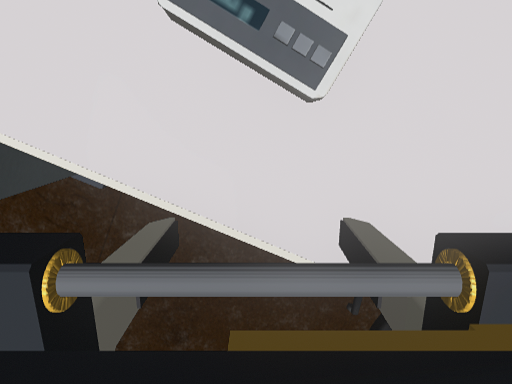

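```bash
python3 - <<'E'
import cv2
a=cv2.imread('pics/top0.png');b=cv2.imread('pics/side0.png')
cv2.imwrite('pics/z1.png',cv2.resize(a[115:275,25:215],None,fx=4,fy=3.7,interpolation=cv2.INTER_CUBIC)[:600,:])
cv2.imwrite('pics/z2.png',cv2.resize(b[70:245,245:435],None,fx=4,fy=3.4,interpolation=cv2.INTER_CUBIC))
cv2.imwrite('pics/z3.png',cv2.resize(a[110:260,260:370],None,fx=4,fy=4,interpolation=cv2.INTER_CUBIC))
cv2.imwrite('pics/z4.png',cv2.resize(b[205:305,140:300],None,fx=5,fy=5,interpolation=cv2.INTER_CUBIC))
E
```

```text
(no output)
```

View pics/z1.png

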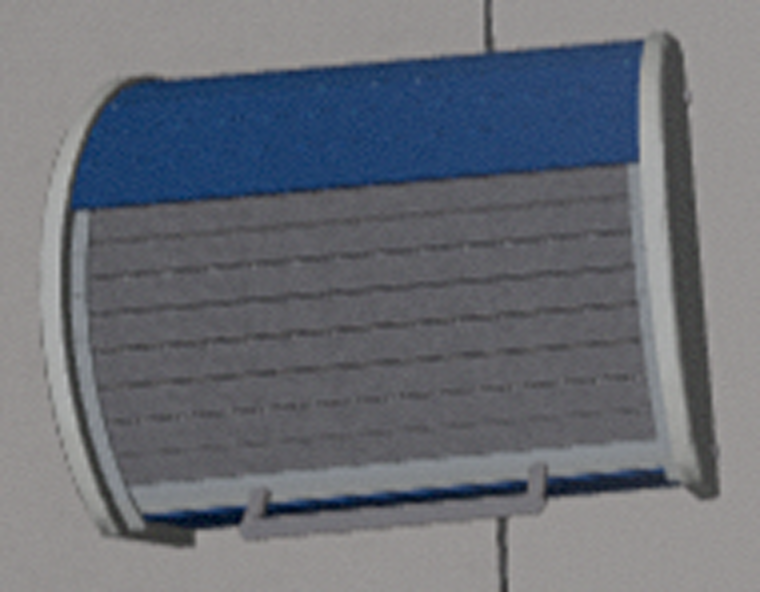

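View pics/z2.png

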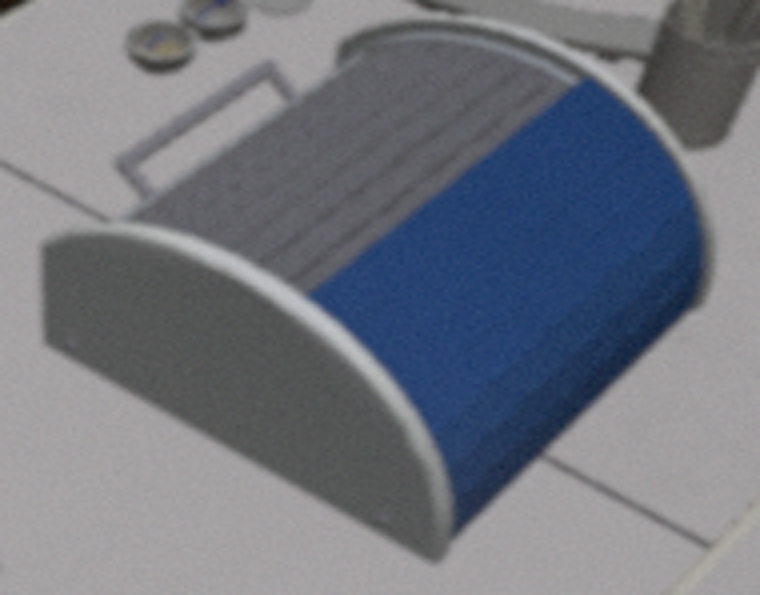

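View pics/z3.png

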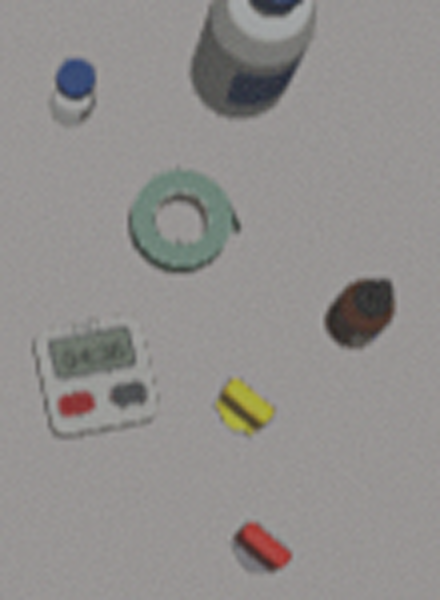

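View pics/z4.png

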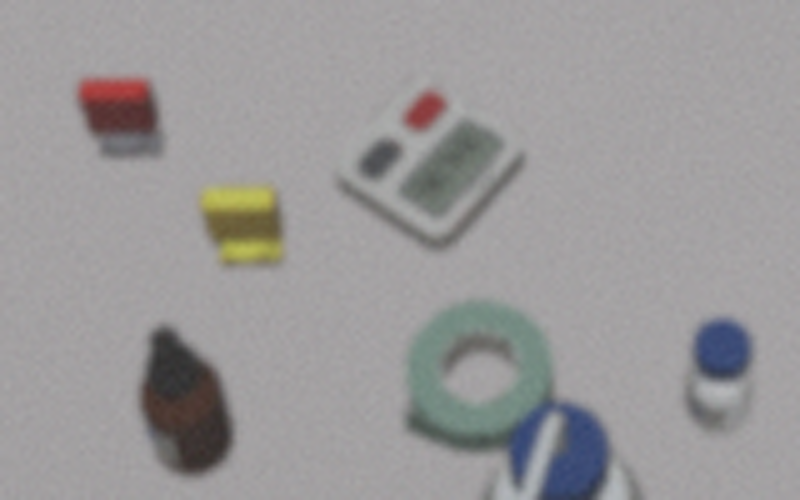

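```bash
cat > m.py <<'E'
from h import *
import pickle
np.set_printoptions(suppress=True,precision=2)
d=pickle.load(open('cams.pkl','rb'));T,S=d['top'],d['side']
L=tri(T,(86.2,258.2),S,(312.5,90.6));Rr=tri(T,(160,251.5),S,(275.5,119.4));print('bar',L,Rr,(L[0]+Rr[0])/2,np.linalg.norm(L[0]-Rr[0]))
v=L[0]-Rr[0];print('yaw',np.degrees(np.arctan2(-v[0],v[1])))
f=plane(S,256.2,170.9,0);b=plane(S,354.5,234.7,0);print('cheek',f,b,np.linalg.norm(f-b));v=b-f;print(np.degrees(np.arctan2(v[1],v[0])))
rf=plane(T,203.7,248,0);lf=plane(T,73.2,261.8,0);print(rf,lf,np.linalg.norm(rf-lf));v=lf-rf;print(np.degrees(np.arctan2(-v[0],v[1])))
def blob(c,m,off=0):
    n,l,s,ce=cv2.connectedComponentsWithStats(m.astype(np.uint8))
    for i in range(1,n):
        if s[i,4]>25:
            pts=np.argwhere(l==i)[:,::-1].astype(np.float32)
            print(ce[i],s[i],cv2.minAreaRect(pts))
for c in (T,S):
    h=cv2.cvtColor(c['img'],cv2.COLOR_RGB2HSV).astype(int)
    m=((h[...,0]<8)|(h[...,0]>172))&(h[...,1]>110)&(h[...,2]>90)
    print('red');blob(c,m)
E
python3 m.py
```

```text
bar (array([488.45, 210.39, 113.48]), np.float64(1.136666257452792)) (array([491.97,  54.55, 114.38]), np.float64(1.5712086122355609)) [490.21 132.47 113.93] 155.88148887227044
yaw 1.2929889074126482
cheek [504.8  -30.84   0.  ] [807.92 -19.49   0.  ] 303.3367070430359
2.143751807644056
[504.13 -28.45   0.  ] [494.07 282.31   0.  ] 310.9256547265613
1.8542746816326405
red
[278.45 210.58] [275 208   8   6  33] ((278.51922607421875, 210.59617614746094), (4.118439674377441, 7.452413558959961), 78.69007110595703)
[326.05 245.89] [320 241  13  11  66] ((326.0000305175781, 246.0), (13.015828132629395, 4.989400863647461), 40.60129928588867)
red
[162.35 223.2 ] [156 221  13   6  60] ((162.0, 223.5), (5.0, 12.0), 90.0)
```

```bash
cat >> h.py <<'E'
YAW=np.radians(1.9); O=np.array([637.3,136.5,0])
Re=R.from_euler('z',YAW).as_matrix()
def enc(p): return O+Re@np.array(p,float)
def Rt(yawx,lean=0):
    """tool x horizontal yaw (deg), tool leaning: body moves toward +tool x by lean deg"""
    a=np.radians(yawx);x=np.array([np.cos(a),np.sin(a),0]);z=np.array([0,0,-1.]);y=np.cross(z,x)
    M=np.stack([x,y,z],1)
    return M@R.from_euler('y',-lean,degrees=True).as_matrix()
def cur():
    o=get_obs();q=np.array(o['tool_rot']);return np.array(o['position']),R.from_quat(q[[1,2,3,0]]).as_matrix(),o
def togo(p,M=None,p0=None,M0=None):
    c,C,_=cur()
    if p0 is not None: c=np.array(p0)
    if M0 is not None: C=M0
    s=C.T@(np.array(p)-c)/200
    r=np.zeros(3) if M is None else R.from_matrix(C.T@M).as_rotvec(degrees=True)/30
    return np.round(s,3),np.round(r,3)
E
cat >> m.py <<'E'
print('nut rays z48',plane(T,326.05,245.89,46),plane(S,162,222.3,47),tri(T,(326.05,245.89),S,(162.35,223.2)))
for n,u in dict(dropper=(349,190),tape=(305,166),timer=(284,205),vial=(278,136),yellow=(321,211)).items(): print(n,plane(T,*u,10))
E
python3 m.py | tail -6
python3 -c "
from h import *
c,C,_=cur();print(C)
print(togo([470,-520,230]),togo([480,-300,230]))
print(enc([-144,0,121]),enc([-85,0,42]))"
```

```text
nut rays z48 [ 483.67 -312.64   46.  ] [ 483.97 -314.94   47.  ] (array([ 483.65, -313.93,   42.2 ]), np.float64(1.3917947605339882))
dropper [ 618.23 -390.01   10.  ]
tape [ 686.58 -289.02   10.  ]
timer [ 592.64 -228.51   10.  ]
vial [ 769.26 -229.33   10.  ]
yellow [ 571.44 -316.27   10.  ]
[[ 9.15174603e-01  4.03057191e-01 -5.89106579e-04]
 [ 4.03057597e-01 -9.15174074e-01  9.93548897e-04]
 [-1.38678041e-04 -1.14671460e-03 -9.99999333e-01]]
(array([ 1.103, -0.297, -0.06 ]), array([0., 0., 0.])) (array([ 1.592, -1.283, -0.059]), array([0., 0., 0.]))
[493.3791689  131.72565431 121.        ] [552.34673164 133.68180984  42.        ]
```

```bash
python3 -m jog '[[[0.8,-0.64,-0.05],[0,0,0],0],[[0.8,-0.64,-0.05],[0,0,0],0],[[0.8,-0.64,-0.05],[0,0,0],0],[[0.8,-0.64,-0.05],[0,0,0],0],[[0.8,-0.64,-0.05],[0,0,0],0],[[0.8,-0.64,-0.05],[0,0,0],0]]'
python3 -m jog '[[[0.7,-0.7,0],[0,0,0.74],0],[[0.7,-0.7,0],[0,0,0.74],0],[[0.7,-0.7,0],[0,0,0.74],0],[[0.7,-0.7,0],[0,0,0.74],0],[[0.7,-0.7,0],[0,0,0.74],0],[[0.7,-0.7,0],[0,0,0.74],0]]'
python3 - <<'E'
from h import *
c,C,o=cur();print(c,C[:,0],o['joint_positions'].round(2)); 
snap('wrist','w1.png')
print(togo([500,-100,240],Rt(1.9)))
E
```

```text
time: 0.65
position: [392.0, -473.8, 228.4]
tool_rot: [-0.002, 0.978, 0.211, 0.001]
contact_force: [1.2, 0.9, -0.1]
width: 57.5
time: 1.15
position: [465.4, -280.5, 229.3]
tool_rot: [-0.004, 1.0, 0.023, 0.001]
contact_force: [0.7, 0.5, -0.2]
width: 17.4
[ 465.37279347 -280.46156234  229.28504362] [0.99889887 0.04683761 0.00269958] [ 0.4   0.37  0.06  2.01 -0.04  0.77 -1.04]
(array([ 0.221, -0.913, -0.047]), array([-0.012, -0.004,  0.022]))
```

View pics/w1.png

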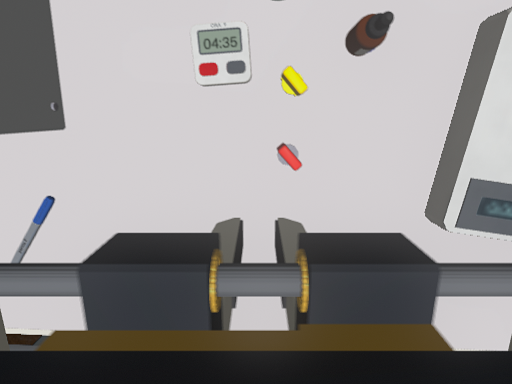

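```bash
python3 -m jog '[[[0.2,-0.95,-0.05],[-0.012,-0.004,0.02],0],[[0.2,-0.95,-0.05],[-0.012,-0.004,0.02],0],[[0.2,-0.95,-0.05],[-0.012,-0.004,0.02],0],[[0.2,-0.95,-0.05],[-0.012,-0.004,0.02],0],[[0.2,-0.95,-0.05],[-0.012,-0.004,0.02],0]]'
python3 -c "
from h import *
print(togo([462,131,220],Rt(1.9)))"
```

```text
time: 1.62
position: [495.7, -90.9, 240.9]
tool_rot: [-0.0, 1.0, 0.017, 0.0]
contact_force: [0.5, 0.0, 0.2]
width: 0.2
(array([-0.13 , -1.115,  0.105]), array([-0.001, -0.001,  0.002]))
```

```bash
python3 -m jog '[[[-0.14,-1,0.1],[0,0,0],0],[[-0.14,-1,0.1],[0,0,0],0],[[-0.14,-1,0.1],[0,0,0],0],[[-0.14,-1,0.1],[0,0,0],0],[[-0.14,-1,0.1],[0,0,0],0],[[-0.14,-1,0.1],[0,0,0],0]]'
python3 -c "
from h import *
print(togo([462,131,101],Rt(1.9)))"
```

```text
time: 2.12
position: [460.0, 114.2, 220.4]
tool_rot: [-0.001, 1.0, 0.021, -0.0]
contact_force: [0.3, 0.1, -0.1]
width: 0.5
(array([ 0.014, -0.082,  0.597]), array([-0.005,  0.   ,  0.017]))
```

```bash
python3 -m jog '[[[0.01,-0.08,0],[0,0,0.015],0],[[0.01,-0.08,0.3],[0,0,0.015],0],[[0.01,-0.08,0.58],[0,0,0.015],0],[[0.01,-0.08,0.6],[0,0,0.015],0],[[0.01,-0.08,0.6],[0,0,0.015],0],[[0.01,-0.08,0.6],[0,0,0.015],0]]'
python3 - <<'E'
from h import *
c,C,o=cur();print(c,C[:,0],o['contact_force'])
t=snap('top','t1.png')
for a in np.radians([39,50,60,70,80,90,100]):
    print(togo(enc([-185*np.cos(a)-13.5,0,5+185*np.sin(a)-18]))[0])
E
```

```text
time: 2.62
position: [460.7, 129.1, 99.4]
tool_rot: [-0.0, 1.0, 0.017, -0.002]
contact_force: [0.2, 0.2, -0.4]
width: 0.3
[460.65769332 129.13625917  99.41292193] [ 0.99944398  0.03303524 -0.00451778] [ 0.22740672  0.18834498 -0.35677782]
[ 0.092 -0.005 -0.012]
[ 0.216 -0.005 -0.139]
[ 0.348 -0.006 -0.231]
[ 0.494 -0.006 -0.3  ]
[ 0.65  -0.006 -0.342]
[ 0.811 -0.006 -0.356]
[ 0.971 -0.006 -0.342]
```

View pics/t1.png

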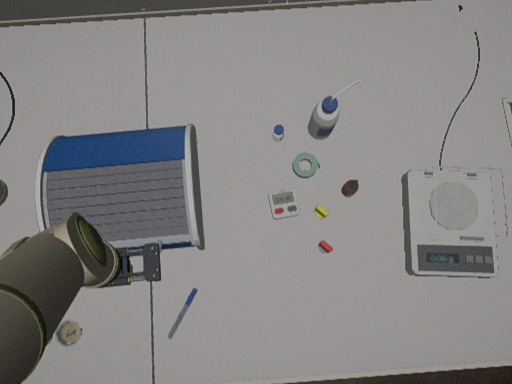

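```bash
python3 -m jog '[[[0.09,0,-0.01],[0,0,0],0],[[0.15,0,-0.07],[0,0,0],0],[[0.21,0,-0.14],[0,0,0],0],[[0.25,0,-0.17],[0,0,0],0],[[0.3,0,-0.2],[0,0,0],0],[[0.35,0,-0.23],[0,0,0],0],[[0.4,0,-0.26],[0,0,0],0],[[0.45,0,-0.28],[0,0,0],0],[[0.5,0,-0.3],[0,0,0],0],[[0.55,0,-0.315],[0,0,0],0],[[0.6,0,-0.33],[0,0,0],0],[[0.65,0,-0.342],[0,0,0],0],[[0.7,0,-0.348],[0,0,0],0],[[0.75,0,-0.352],[0,0,0],0],[[0.8,0,-0.356],[0,0,0],0],[[0.85,0,-0.355],[0,0,0],0],[[0.9,0,-0.352],[0,0,0],0],[[0.95,0,-0.348],[0,0,0],0],[[0.98,0,-0.344],[0,0,0],0],[[1,0,-0.342],[0,0,0],0]]'
python3 - <<'E'
from h import *
c,C,o=cur();print(c,C[:,0],o['contact_force'])
snap('top','t2.png');snap('side','s2.png')
E
```

```text
time: 4.33
position: [662.7, 136.2, 168.7]
tool_rot: [-0.001, 1.0, 0.016, -0.001]
contact_force: [-0.1, -1.3, -0.6]
width: 0.4
[662.73703059 136.17982735 168.65588622] [ 0.9994628   0.0327571  -0.00104355] [-0.08063623 -1.26771945 -0.59887888]
```

View pics/t2.png

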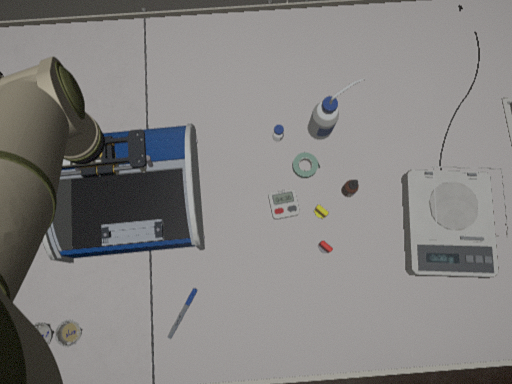

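View pics/s2.png

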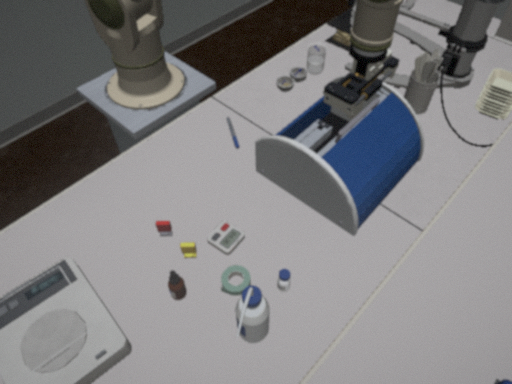

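```bash
python3 -m jog '[[[-0.15,0,0],[0,0,0],0],[[-0.3,0,-0.2],[0,0,0],0],[[-0.4,0.1,-0.4],[0,0,0],0],[[-0.6,0.4,-0.5],[0,0,0],0.5],[[-0.8,0.7,-0.5],[0,0,0],0.5],[[-0.9,0.95,-0.5],[0,0,0],0.5],[[-0.9,1,-0.5],[0,0,0],0.5],[[-0.9,1,-0.5],[0,0,0],0.5],[[-0.9,1,-0.5],[0,0,0],0.5],[[-0.9,1,-0.5],[0,0,0],0.5]]'
python3 - <<'E'
from h import *
c,C,o=cur();print(c,C[:,0],o['contact_force'])
im=snap('top','t3.png')['img'];
cv2.imwrite('pics/t3z.png',cv2.resize(im[115:275,25:215,::-1],None,fx=4,fy=3.7,interpolation=cv2.INTER_CUBIC))
E
```

```text
time: 5.27
position: [487.3, -73.0, 269.4]
tool_rot: [-0.0, 1.0, 0.014, -0.0]
contact_force: [-0.2, 1.3, -1.3]
width: 42.3
[487.27485051 -73.01641641 269.40178453] [ 9.99622586e-01  2.74599148e-02 -7.99586330e-04] [-0.15399764  1.2848438  -1.31382657]
```

View pics/t3z.png

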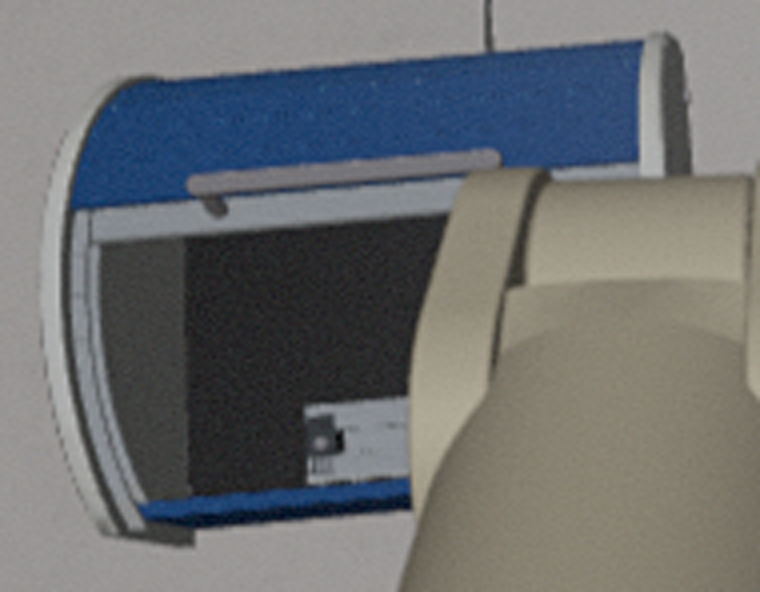

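```bash
python3 -c "
from h import *
print(togo([455,-347,220],Rt(49.5)))"
```

```text
(array([-0.208,  1.376,  0.244]), array([-3.000e-03, -1.000e-03, -1.593e+00]))
```

```bash
python3 -m jog '[[[0,0.2,0],[0,0,-0.2],0.5],[[-0.05,0.4,0],[0,0,-0.4],0.5],[[-0.1,0.6,0.05],[0,0,-0.6],0.5],[[-0.1,0.8,0.1],[0,0,-0.8],0.5],[[-0.1,0.95,0.15],[0,0,-0.95],0.5],[[-0.1,1,0.15],[0,0,-1],0.5]]'
python3 -c "
from h import *
print(togo([455,-347,220],Rt(49.5)))"
```

```text
time: 5.82
position: [474.5, -274.4, 236.9]
tool_rot: [-0.001, 0.962, 0.274, -0.001]
contact_force: [0.4, 0.4, 0.2]
width: 46.5
(array([-0.274,  0.257,  0.084]), array([-0.005,  0.001, -0.589]))
```

```bash
python3 -m jog '[[[-0.14,0.13,0.04],[0,0,-0.2],0.5],[[-0.27,0.26,0.08],[0,0,-0.4],0.5],[[-0.27,0.26,0.08],[0,0,-0.59],0.5],[[-0.27,0.26,0.08],[0,0,-0.59],0.5],[[-0.27,0.26,0.08],[0,0,-0.59],0.5]]'
cat > nut.py <<'E'
from h import *
import sys
np.set_printoptions(suppress=True,precision=2)
c,C,o=cur();print(c,C[:,0],o['width'],o['time'])
w=snap('wrist',sys.argv[1])
h=cv2.cvtColor(w['img'],cv2.COLOR_RGB2HSV).astype(int)
m=(((h[...,0]<8)|(h[...,0]>172))&(h[...,1]>110)&(h[...,2]>70)).astype(np.uint8)
n,l,s,ce=cv2.connectedComponentsWithStats(m)
for i in range(1,n):
    if s[i,4]>60:
        pts=np.argwhere(l==i)[:,::-1].astype(np.float32); bx=cv2.boxPoints(cv2.minAreaRect(pts))
        print(ce[i],s[i,4],bx.round(1).tolist(),[plane(w,*q,49)[:2].round(1).tolist() for q in bx],plane(w,*ce[i],49),'bright mean',w['img'][l==i].mean(0))
E
python3 nut.py w2.png; python3 -c "
import cv2;a=cv2.imread('pics/w2.png');cv2.imwrite('pics/w2z.png',cv2.resize(a[80:280,156:356],None,fx=3,fy=3,interpolation=cv2.INTER_CUBIC))"
```

```text
time: 6.23
position: [457.3, -345.6, 220.3]
tool_rot: [-0.002, 0.908, 0.418, -0.0]
contact_force: [-0.8, 0.3, -0.2]
width: 46.4
[ 457.32 -345.58  220.34] [0.65 0.76 0.  ] 46.44492676444695 6.2333
[266.81   6.57] 225 [[255.0, 3.0], [264.0, -6.0], [278.0, 8.0], [269.0, 17.0]] [[567.9, -211.4], [579.8, -211.2], [582.3, -229.6], [570.4, -229.9]] [ 574.72 -221.41   49.  ] bright mean [182.12  38.24  44.06]
[259.23 134.95] 296 [[252.8000030517578, 148.8000030517578], [255.1999969482422, 120.4000015258789], [265.6000061035156, 121.19999694824219], [263.20001220703125, 149.6999969482422]] [[472.7, -318.5], [494.5, -297.1], [502.4, -305.0], [480.7, -326.6]] [ 487.75 -311.64   49.  ] bright mean [212.99  70.17  66.63]
```

View pics/w2z.png

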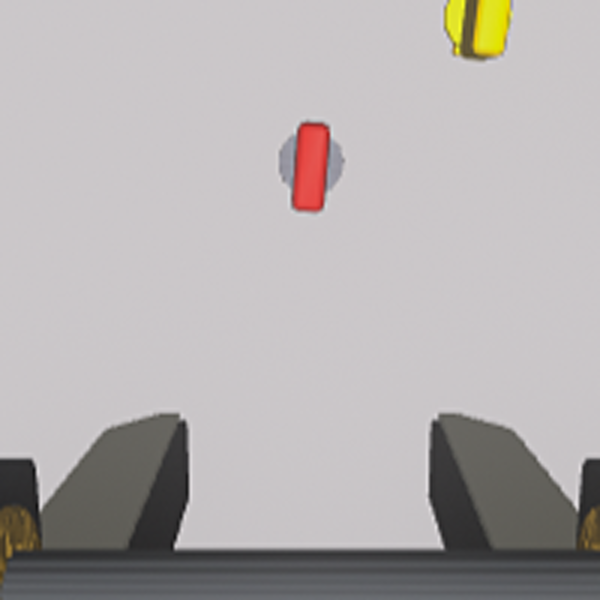

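```bash
cat >> h.py <<'E'
def tcp(gp,M): return np.array(gp)+18.8*M[:,2]
E
python3 -c "
from h import *
M=Rt(45,15);print(M)
x=np.array([.707,.707,0])
g=np.array([487.3,-312,120])-30*x
print(togo(tcp(g,M),M))
w=read_camera('wrist');c,C,_=cur();print(proj(w,c),proj(w,c-18.8*C[:,2]))"
```

```text
[[ 0.6830127   0.70710678 -0.1830127 ]
 [ 0.6830127  -0.70710678 -0.1830127 ]
 [-0.25881905  0.         -0.96592583]]
(array([ 0.049, -0.006,  0.594]), array([ 0.014, -0.501,  0.15 ]))
(np.float64(256.9689550190905), np.float64(234.00060437621212)) (np.float64(256.7791854775032), np.float64(247.72549933595354))
```

```bash
python3 -m jog '[[[0.02,0,0.2],[0,-0.2,0.1],0.5],[[0.05,-0.01,0.4],[0.01,-0.4,0.15],0.5],[[0.05,-0.01,0.59],[0.01,-0.5,0.15],0.5],[[0.05,-0.01,0.59],[0.01,-0.5,0.15],0.5],[[0.05,-0.01,0.59],[0.01,-0.5,0.15],0.5],[[0.05,-0.01,0.59],[0.01,-0.5,0.15],0.5]]'
python3 nut.py w3.png; python3 -c "
import cv2;a=cv2.imread('pics/w3.png');cv2.imwrite('pics/w3z.png',cv2.resize(a[80:280,156:356],None,fx=3,fy=3,interpolation=cv2.INTER_CUBIC))"
```

```text
time: 6.83
position: [462.7, -336.2, 104.7]
tool_rot: [0.051, 0.916, 0.379, -0.119]
contact_force: [0.1, -0.5, -0.0]
width: 46.6
[ 462.68 -336.17  104.74] [ 0.68  0.68 -0.26] 46.55020768264112 6.8333
[257.99 138.2 ] 856 [[250.0, 112.0], [266.0, 112.0], [266.0, 164.0], [250.0, 164.0]] [[499.2, -293.2], [506.5, -300.6], [480.7, -327.0], [472.7, -319.0]] [ 490.25 -309.46   49.  ] bright mean [189.29  60.21  58.03]
```

View pics/w3z.png

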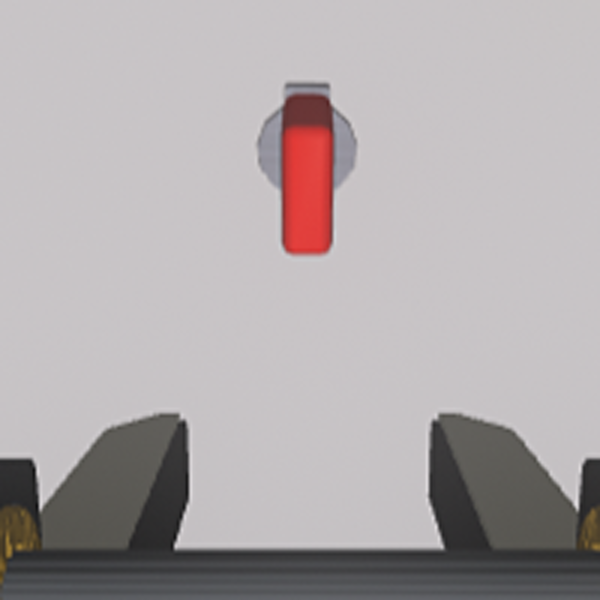

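```bash
python3 -c "
from h import *
np.set_printoptions(suppress=True,precision=2)
w=read_camera('wrist')
a=plane(w,258.4,164.2,49);b=plane(w,258.4,122,49);print(a,b,np.linalg.norm(a-b),(a+b)/2)
n=(a+b)/2
M=Rt(45,15)
for z in (75,40.5): print(togo(tcp([n[0],n[1],z],M),M))
"
```

```text
[ 476.61 -324.6    49.  ] [ 498.26 -303.02   49.  ] 30.572050442878023 [ 487.44 -313.81   49.  ]
(array([0.21, 0.  , 0.2 ]), array([ 0.01, -0.01, -0.01]))
(array([0.25, 0.  , 0.37]), array([ 0.01, -0.01, -0.01]))
```

```bash
python3 -m jog '[[[0.1,0,0.1],[0,0,0],0.5],[[0.21,0,0.2],[0.01,-0.01,-0.01],0.5],[[0.23,0,0.28],[0.01,-0.01,-0.01],0.5],[[0.25,0,0.37],[0.01,-0.01,-0.01],0.5],[[0.25,0,0.37],[0.01,-0.01,-0.01],0.5],[[0.25,0,0.37],[0.01,-0.01,-0.01],0.5]]'
python3 - <<'E'
from h import *
np.set_printoptions(suppress=True,precision=3)
M=Rt(45,15);c,C,o=cur();print(c,C[:,0],o['contact_force'],tcp([487.4,-313.8,40.5],M),togo(tcp([487.4,-313.8,40.5],M),M))
w=snap('wrist','w4.png')
cv2.imwrite('pics/w4z.png',cv2.resize(w['img'][130:290,156:356,::-1],None,fx=3,fy=3,interpolation=cv2.INTER_CUBIC))
E
```

```text
time: 7.43
position: [483.5, -318.7, 23.5]
tool_rot: [0.051, 0.916, 0.379, -0.121]
contact_force: [-0.5, -1.1, 1.2]
width: 46.7
[ 483.516 -318.744   23.457] [ 0.684  0.682 -0.26 ] [-0.542 -1.055  1.183] [ 483.959 -317.241   22.341] (array([ 0.008, -0.004,  0.004]), array([ 0.003,  0.003, -0.003]))
```

View pics/w4z.png

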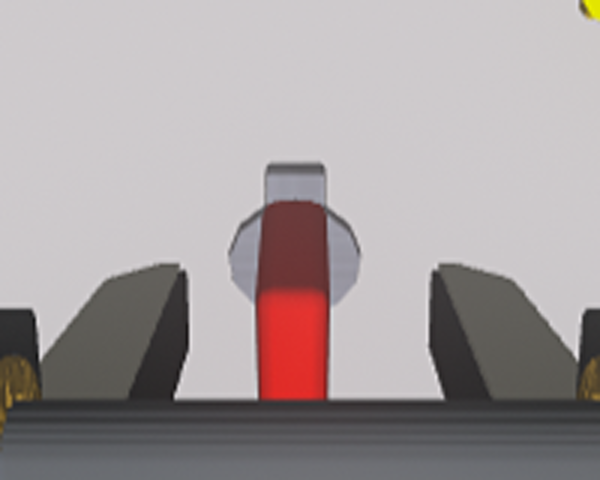

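```bash
python3 -m jog '[[[0.006,-0.009,0.003],[0,0,0],0.5],[[0.006,-0.009,0.003],[0,0,0],0.5],[[0.006,-0.009,0.003],[0,0,0],0.2],[[0.006,-0.009,0.003],[0,0,0],0],[[0.006,-0.009,0.003],[0,0,0],0],[[0.006,-0.009,0.003],[0,0,0],0],[[0.006,-0.009,0.003],[0,0,0],0],[[0.006,-0.009,0.003],[0,0,0],0],[[0.006,-0.009,0.003],[0,0,0],0],[[0.006,-0.009,0.003],[0,0,0],0]]' 30
python3 - <<'E'
from h import *
np.set_printoptions(suppress=True,precision=3)
M=Rt(45,15);c,C,o=cur();print(c,C,o['contact_force'],o['width'])
w=snap('wrist','w5.png')
cv2.imwrite('pics/w5z.png',cv2.resize(w['img'][130:290,156:356,::-1],None,fx=3,fy=3,interpolation=cv2.INTER_CUBIC))
E
```

```text
time: 8.32
position: [483.4, -316.8, 22.9]
tool_rot: [0.051, 0.916, 0.379, -0.121]
contact_force: [0.1, 0.7, 0.4]
width: 11.6
[ 483.374 -316.764   22.89 ] [[ 0.684  0.707 -0.182]
 [ 0.682 -0.707 -0.185]
 [-0.26   0.003 -0.966]] [0.112 0.68  0.422] 11.578967267509382
```

View pics/w5z.png

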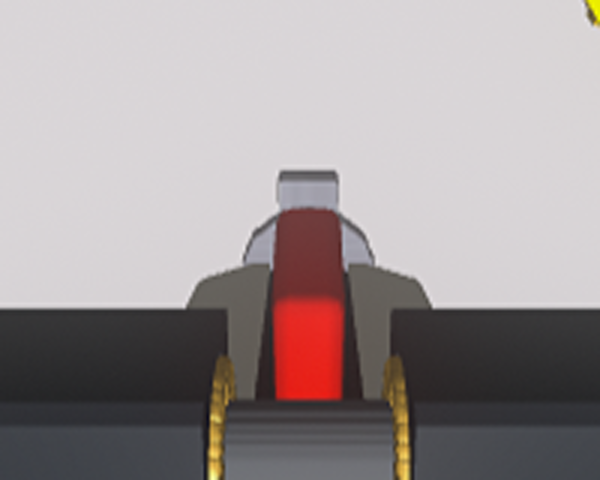

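```bash
python3 -m jog '[[[-0.05,0,-0.19],[0,0,0],0],[[-0.1,0,-0.38],[0,0,0],0],[[-0.15,0,-0.57],[0,0,0],0],[[-0.2,0,-0.76],[0,0,0],0],[[-0.25,0,-0.94],[0,0,0],0],[[-0.25,0,-0.94],[0,0,0],0]]'
python3 - <<'E'
from h import *
np.set_printoptions(suppress=True,precision=3)
M=Rt(91.9,15);c,C,o=cur();print(c,C[:,0],o['contact_force'],o['width'])
g=enc([-85,0,0]);print(g)
print(togo(tcp(np.array([g[0],g[1],220]),M),M))
E
```

```text
time: 8.87
position: [485.8, -317.6, 224.2]
tool_rot: [0.055, 0.917, 0.378, -0.117]
contact_force: [0.9, -0.3, -0.6]
width: 11.6
[ 485.79  -317.574  224.177] [ 0.687  0.681 -0.256] [ 0.867 -0.263 -0.577] 11.59362794424145
[552.347 133.682   0.   ]
(array([ 1.777, -1.346, -0.371]), array([-0.382,  0.004, -1.518]))
```

```bash
python3 -m jog '[[[0.15,-0.11,-0.04],[-0.04,0,-0.14],0],[[0.3,-0.22,-0.08],[-0.08,0,-0.3],0],[[0.45,-0.34,-0.11],[-0.11,0,-0.45],0],[[0.6,-0.45,-0.14],[-0.15,0,-0.6],0],[[0.75,-0.56,-0.17],[-0.19,0,-0.76],0],[[0.89,-0.67,-0.2],[-0.19,0,-0.76],0],[[0.89,-0.67,-0.2],[-0.19,0,-0.76],0]]'
python3 - <<'E'
from h import *
np.set_printoptions(suppress=True,precision=3)
M=Rt(91.9,15);c,C,o=cur();print(c,C[:,0],o['contact_force'],o['width'])
g=enc([-85,0,0])
print(togo(tcp(np.array([g[0],g[1],220]),M),M))
E
```

```text
time: 9.45
position: [521.6, -85.9, 214.9]
tool_rot: [0.075, 0.818, 0.561, -0.105]
contact_force: [0.8, -0.4, 0.5]
width: 11.6
[521.586 -85.949 214.934] [ 0.348  0.902 -0.255] [ 0.769 -0.398  0.477] 11.565694623349591
(array([ 1.039, -0.241, -0.208]), array([-0.188, -0.005, -0.741]))
```

```bash
python3 -m jog '[[[0.2,-0.05,-0.04],[-0.04,0,-0.15],0],[[0.4,-0.1,-0.08],[-0.08,0,-0.3],0],[[0.6,-0.15,-0.12],[-0.11,0,-0.45],0],[[0.8,-0.2,-0.17],[-0.15,0,-0.6],0],[[1,-0.24,-0.21],[-0.19,0,-0.74],0],[[1,-0.24,-0.21],[-0.19,0,-0.74],0],[[1,-0.24,-0.21],[-0.19,0,-0.74],0],[[1,-0.24,-0.21],[-0.19,0,-0.74],0]]'
python3 - <<'E'
from h import *
np.set_printoptions(suppress=True,precision=3)
M=Rt(91.9,15);c,C,o=cur();print(c,C[:,0],o['joint_positions'],o['width'])
g=enc([-85,0,0])
print(togo(tcp(np.array([g[0],g[1],220]),M),M))
w=snap('wrist','w6.png');t=snap('top','t6.png')
import pickle;pickle.dump((w,t),open('c6.pkl','wb'))
E
```

```text
time: 10.12
position: [549.8, 121.4, 203.8]
tool_rot: [0.093, 0.69, 0.713, -0.09]
contact_force: [-0.5, -1.8, -0.3]
width: 11.8
[549.836 121.426 203.753] [-0.032  0.966 -0.257] [-0.311  0.471 -0.214  1.943  0.422  0.905 -0.766] 11.773888618879727
(array([ 0.038,  0.015, -0.   ]), array([ 0.001, -0.003, -0.001]))
```

View pics/w6.png

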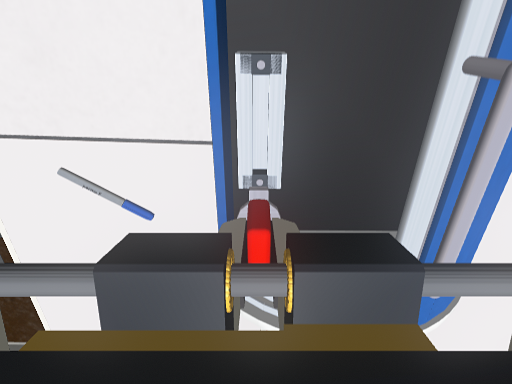

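View pics/t6.png

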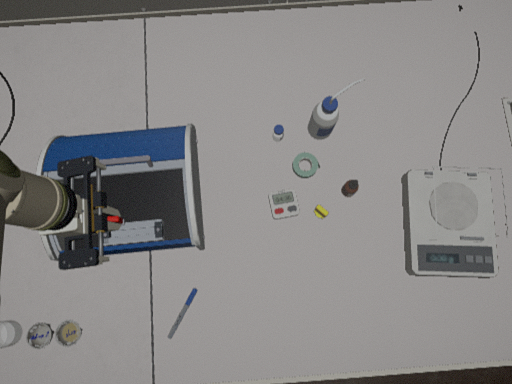

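```bash
python3 - <<'E'
from h import *
import pickle
np.set_printoptions(suppress=True,precision=2)
w,t=pickle.load(open('c6.pkl','rb'))
a=w['img'][35:215,180:340,::-1];cv2.imwrite('pics/w6z.png',cv2.resize(a,None,fx=3.3,fy=3.3,interpolation=cv2.INTER_CUBIC))
a=t['img'][200:260,85:185,::-1];cv2.imwrite('pics/t6z.png',cv2.resize(a,None,fx=8,fy=8,interpolation=cv2.INTER_CUBIC))
E
```

```text
(no output)
```

View pics/w6z.png

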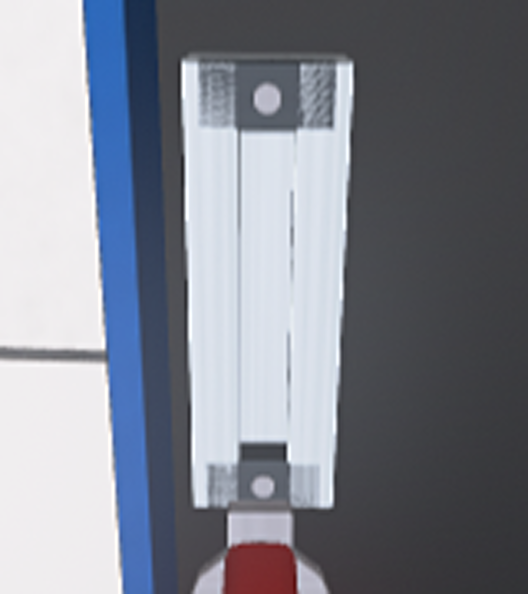

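View pics/t6z.png

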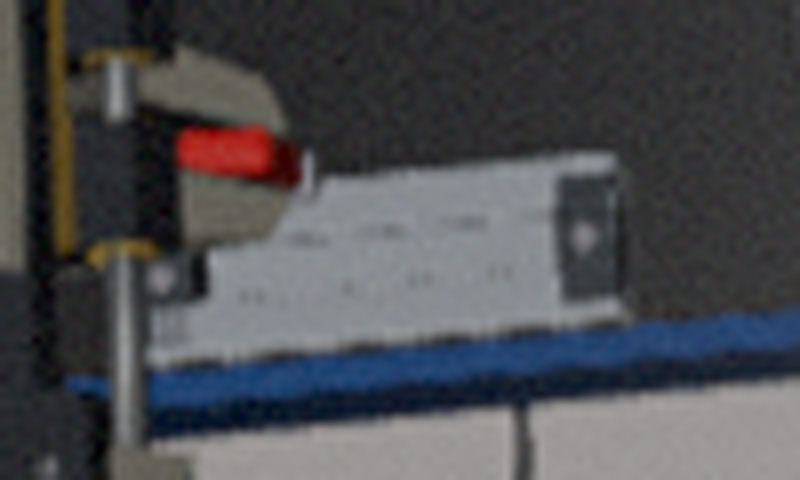

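```bash
python3 - <<'E'
from h import *
import pickle
np.set_printoptions(suppress=True,precision=2)
w,t=pickle.load(open('c6.pkl','rb'))
W=lambda u,v,z=42: plane(w,180+u/3.3,35+v/3.3,z)
E=lambda p: Re.T@(p-O)
for n,q in dict(fl=(183,64),fr=(354,64),nl=(195,505),nr=(333,505),sfl=(239,132),sfr=(297,132),snl=(241,440),snr=(288,440)).items():
    p=W(*q);print(n,p,E(p))
f=(W(239,132)+W(297,132))/2;n=(W(241,440)+W(288,440))/2
d=f-n;print('slot',f,n,'dir yaw',np.degrees(np.arctan2(d[1],d[0]))-90)
Tm=lambda u,v,z=42: plane(t,85+u/8,200+v/8,z)
for n,q in dict(ru=(615,152),rd=(628,318),su=(560,214),sd=(560,270),su2=(300,240),sd2=(250,297),ld=(150,360)).items():
    p=Tm(*q);print(n,p,E(p))
# sill top edge front, in wrist: line x at (85,0),(105,330) front top? z=90
for q in ((85,0),(122,594)): print('sill front',W(*q,90),E(W(*q,90)))
for q in ((128,0),(155,594)): print('sill back',W(*q,90),E(W(*q,90)))
E
```

```text
fl [527.62 201.11  42.  ] [-107.48   68.21   42.  ]
fr [574.95 202.65  42.  ] [-60.12  68.18  42.  ]
nl [531.23  62.24  42.  ] [-108.47  -70.7    42.  ]
nr [578.55  63.76  42.  ] [-61.12 -70.75  42.  ]
sfl [543.53 183.8   42.  ] [-92.15  50.38  42.  ]
sfr [560.07 184.33  42.  ] [-75.6   50.37  42.  ]
snl [546.41  87.25  42.  ] [-92.47 -46.21  42.  ]
snr [561.98  87.75  42.  ] [-76.89 -46.23  42.  ]
slot [551.8  184.06  42.  ] [554.2  87.5  42. ] dir yaw 1.4228766924142775
ru [574.16  61.32  42.  ] [-65.6  -73.05  42.  ]
rd [525.44  59.06  42.  ] [-114.36  -73.69   42.  ]
su [557.12  77.78  42.  ] [-82.09 -56.03  42.  ]
sd [540.78  78.23  42.  ] [-98.4  -55.04  42.  ]
su2 [555.01 153.07  42.  ] [-81.7   19.29  42.  ]
sd2 [539.47 167.65  42.  ] [-96.74  34.37  42.  ]
ld [523.36 196.46  42.  ] [-111.89   63.71   42.  ]
sill front [508.55 218.03  90.  ] [-125.98   85.76   90.  ]
sill front [511.68  56.87  90.  ] [-128.19  -75.42   90.  ]
sill back [518.31 218.35  90.  ] [-116.21   85.75   90.  ]
sill back [521.7   57.19  90.  ] [-118.16  -75.43   90.  ]
```

```bash
python3 - <<'E'
from h import *
np.set_printoptions(suppress=True,precision=3)
M=Rt(91.7,15)
for z in (160,110,60):
  p=tcp([551.6,135,0],M);p[2]=z+22.9
  print(togo(p,M))
E
```

```text
(array([0.078, 0.011, 0.089]), array([ 0.002, -0.002,  0.001]))
(array([0.142, 0.01 , 0.33 ]), array([ 0.002, -0.002,  0.001]))
(array([0.207, 0.01 , 0.572]), array([ 0.002, -0.002,  0.001]))
```

```bash
python3 -m jog '[[[0.078,0.01,0.089],[0,0,0],0],[[0.1,0.01,0.17],[0,0,0],0],[[0.12,0.01,0.25],[0,0,0],0],[[0.142,0.01,0.33],[0,0,0],0],[[0.16,0.01,0.41],[0,0,0],0],[[0.185,0.01,0.49],[0,0,0],0],[[0.207,0.01,0.57],[0,0,0],0],[[0.207,0.01,0.57],[0,0,0],0],[[0.207,0.01,0.57],[0,0,0],0]]'
python3 - <<'E'
from h import *
import pickle
np.set_printoptions(suppress=True,precision=3)
c,C,o=cur();print(c,C,o['contact_force'],o['width'])
w=snap('wrist','w7.png');pickle.dump(w,open('c7.pkl','wb'))
cv2.imwrite('pics/w7z.png',cv2.resize(w['img'][20:290,156:356,::-1],None,fx=3,fy=2.2,interpolation=cv2.INTER_CUBIC))
cv2.imwrite('pics/w7y.png',cv2.resize(w['img'][150:280,206:311,::-1],None,fx=4.5,fy=4.5,interpolation=cv2.INTER_CUBIC))
E
```

```text
time: 10.97
position: [551.4, 128.4, 83.1]
tool_rot: [0.094, 0.691, 0.711, -0.091]
contact_force: [0.1, -0.7, 0.3]
width: 12.0
[551.398 128.435  83.076] [[-0.027  1.     0.007]
 [ 0.965  0.028 -0.259]
 [-0.259 -0.001 -0.966]] [ 0.057 -0.669  0.292] 12.035615109260517
```

View pics/w7.png

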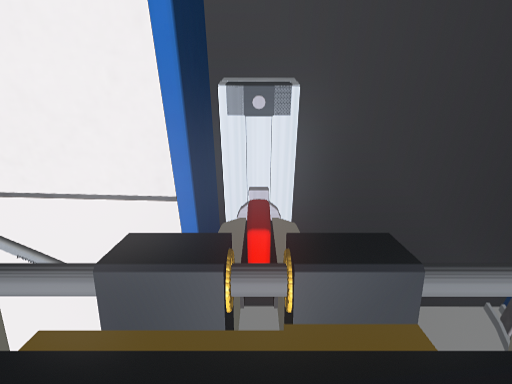

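View pics/w7y.png

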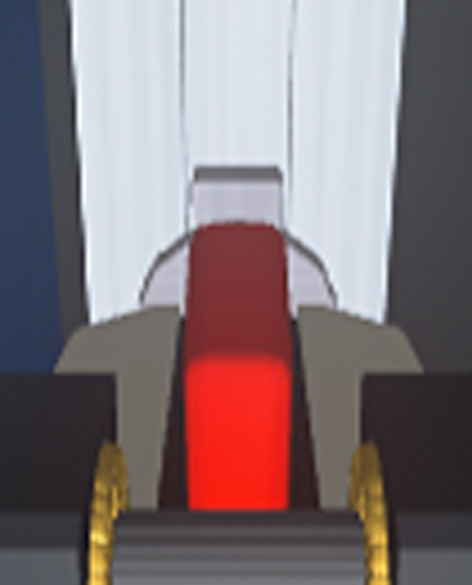

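```bash
python3 -m jog '[[[0.01,0,0.04],[0,0,0],0],[[0.02,0,0.075],[0,0,0],0],[[0.026,0,0.095],[0,0,0],0],[[0.031,0,0.116],[0,0,0],0],[[0.031,0,0.116],[0,0,0],0],[[0.031,0,0.116],[0,0,0],0]]'
python3 - <<'E'
from h import *
np.set_printoptions(suppress=True,precision=3)
c,C,o=cur();print(c,C[:,0],o['contact_force'],o['width'])
w=snap('wrist','w8.png')
cv2.imwrite('pics/w8y.png',cv2.resize(w['img'][150:280,206:311,::-1],None,fx=4.5,fy=4.5,interpolation=cv2.INTER_CUBIC))
p=c.copy();p[2]=29.6+22.9;print(togo(p))
E
```

```text
time: 11.52
position: [551.7, 129.0, 59.5]
tool_rot: [0.094, 0.691, 0.711, -0.091]
contact_force: [-0.1, -0.2, -0.1]
width: 12.2
[551.735 129.014  59.541] [-0.028  0.966 -0.259] [-0.119 -0.17  -0.112] 12.22796086978028
(array([ 0.009, -0.001,  0.035]), array([0., 0., 0.]))
```

View pics/w8y.png

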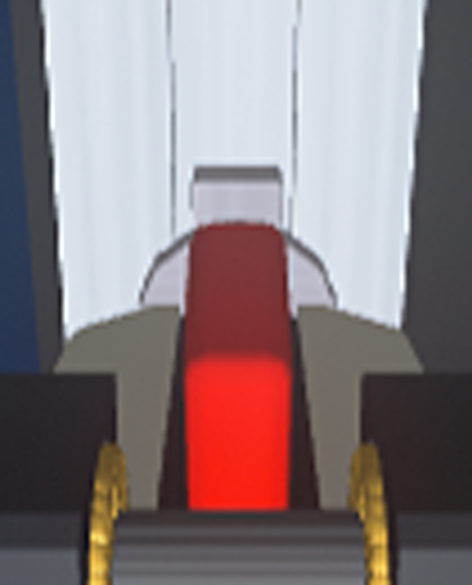

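```bash
python3 -m jog '[[[0.005,-0.001,0.018],[0,0,0],0],[[0.009,-0.001,0.035],[0,0,0],0],[[0.009,-0.001,0.035],[0,0,0],0],[[0.009,-0.001,0.035],[0,0,0],0],[[0.009,-0.001,0.035],[0,0,0],0]]'
python3 - <<'E'
from h import *
np.set_printoptions(suppress=True,precision=3)
c,C,o=cur();print(c,C[:,0],o['contact_force'],o['width'],o['joint_positions'])
E
```

```text
time: 11.98
position: [551.6, 129.0, 52.4]
tool_rot: [0.094, 0.691, 0.711, -0.091]
contact_force: [-0.1, -0.0, -1.2]
width: 11.8
[551.611 128.982  52.449] [-0.028  0.966 -0.259] [-0.065 -0.008 -1.176] 11.7653547119817 [-0.386  0.686 -0.128  2.036  0.563  0.62  -0.955]
```

```bash
python3 -m jog '[[[0.001,0,0.004],[0,0,0],0],[[0.002,0,0.007],[0,0,0],0],[[0.002,0,0.007],[0,0,0],0],[[0.002,0,0.007],[0,0,0],0]]'
python3 - <<'E'
from h import *
np.set_printoptions(suppress=True,precision=3)
c,C,o=cur();print(c,C[:,0],o['contact_force'],o['width'])
E
```

```text
time: 12.32
position: [551.7, 129.0, 51.8]
tool_rot: [0.094, 0.691, 0.711, -0.091]
contact_force: [-1.5, 0.4, 7.8]
width: 11.4
[551.738 128.972  51.789] [-0.027  0.965 -0.259] [-1.49   0.356  7.767] 11.352318774088973
```

```bash
cat > turn.py <<'E'
from h import *
import sys
np.set_printoptions(suppress=True,precision=4)
c,C,o=cur();print(c,C[:,0],o['contact_force'],o['width'],'yaw',np.degrees(np.arctan2(C[1,0],C[0,0])),o['joint_positions'])
ax=np.array([551.6,133.85])
for f in map(float,sys.argv[1:]):
    yaw=np.degrees(np.arctan2(C[1,0],C[0,0]))+f
    M=Rt(yaw,15); p=tcp([*ax,0],M);p[2]=52.3
    print(f,togo(p,M))
E
python3 turn.py 6 12 18 24 30
```

```text
[551.7379 128.9722  51.7895] [-0.0272  0.9655 -0.2591] [-1.4895  0.3557  7.7671] 11.352318774088973 yaw 91.61516075866734 [-0.3868  0.687  -0.1272  2.0366  0.564   0.6185 -0.9566]
6.0 (array([-0.   ,  0.003, -0.003]), array([-0.05 ,  0.001, -0.193]))
12.0 (array([-0.   ,  0.005, -0.003]), array([-0.101,  0.001, -0.386]))
18.0 (array([ 0.001,  0.008, -0.003]), array([-0.153,  0.001, -0.58 ]))
24.0 (array([ 0.001,  0.01 , -0.003]), array([-0.205,  0.001, -0.773]))
30.0 (array([ 0.003,  0.012, -0.003]), array([-0.257,  0.001, -0.966]))
```

```bash
python3 -m jog '[[[0,0,-0.003],[0,0,0],0],[[0,0.003,-0.003],[-0.05,0,-0.193],0],[[0,0.005,-0.003],[-0.1,0,-0.386],0],[[0.001,0.008,-0.003],[-0.153,0,-0.58],0],[[0.001,0.008,-0.003],[-0.153,0,-0.58],0],[[0.001,0.008,-0.003],[-0.153,0,-0.58],0]]'
python3 turn.py 6 12 18 24 30
```

```text
time: 12.82
position: [553.1, 129.2, 52.4]
tool_rot: [0.107, 0.572, 0.809, -0.076]
contact_force: [-0.0, -0.2, -0.4]
width: 11.9
[553.081  129.2374  52.4047] [-0.3218  0.9106 -0.2592] [-0.0132 -0.2443 -0.4268] 11.903432236979215 yaw 109.4616894774035 [-0.3853  0.6697 -0.1466  2.093   0.7196  0.5462 -0.8136]
6.0 (array([0.   , 0.003, 0.001]), array([-0.052,  0.001, -0.193]))
12.0 (array([0.001, 0.006, 0.   ]), array([-0.104,  0.001, -0.386]))
18.0 (array([0.001, 0.008, 0.   ]), array([-0.156,  0.001, -0.58 ]))
24.0 (array([ 0.002,  0.011, -0.   ]), array([-0.208,  0.001, -0.773]))
30.0 (array([ 0.003,  0.013, -0.   ]), array([-0.26 ,  0.001, -0.966]))
```

```bash
python3 -m jog '[[[0,0.003,0],[-0.05,0,-0.193],0],[[0.001,0.006,0],[-0.104,0,-0.386],0],[[0.001,0.008,0],[-0.156,0,-0.58],0],[[0.002,0.011,0],[-0.208,0,-0.773],0],[[0.003,0.013,0],[-0.26,0,-0.966],0],[[0.003,0.013,0],[-0.26,0,-0.966],0],[[0.003,0.013,0],[-0.26,0,-0.966],0]]'
python3 turn.py 6 12 18 24 30
```

```text
time: 13.4
position: [555.6, 130.3, 52.3]
tool_rot: [0.123, 0.346, 0.929, -0.045]
contact_force: [-0.1, -0.1, -0.2]
width: 11.8
[555.6099 130.3197  52.3421] [-0.7302  0.632  -0.2594] [-0.0867 -0.1308 -0.1738] 11.809636537035002 yaw 139.12278090067528 [-0.3698  0.6439 -0.1516  2.187   1.016   0.3969 -0.5921]
6.0 (array([ 0.002,  0.003, -0.   ]), array([-0.051,  0.001, -0.193]))
12.0 (array([ 0.003,  0.005, -0.001]), array([-0.103,  0.001, -0.386]))
18.0 (array([ 0.004,  0.008, -0.001]), array([-0.155,  0.001, -0.58 ]))
24.0 (array([ 0.004,  0.01 , -0.001]), array([-0.206,  0.001, -0.773]))
30.0 (array([ 0.006,  0.012, -0.001]), array([-0.258,  0.001, -0.966]))
```

```bash
python3 -m jog '[[[0.002,0.003,0],[-0.05,0,-0.193],0],[[0.003,0.005,-0.001],[-0.103,0,-0.386],0],[[0.004,0.008,-0.001],[-0.155,0,-0.58],0],[[0.004,0.01,-0.001],[-0.206,0,-0.773],0],[[0.004,0.01,-0.001],[-0.206,0,-0.773],0],[[0.004,0.01,-0.001],[-0.206,0,-0.773],0]]'
python3 turn.py 6 12 18
```

```text
time: 13.9
position: [556.9, 132.1, 52.4]
tool_rot: [0.13, 0.149, 0.98, -0.02]
contact_force: [0.9, 0.2, -0.7]
width: 12.1
[556.906  132.1165  52.4045] [-0.9221  0.2866 -0.26  ] [ 0.8543  0.1583 -0.7225] 12.096255714161034 yaw 162.73131049347967 [-0.343   0.629  -0.1342  2.2447  1.2926  0.2665 -0.4322]
6.0 (array([ 0.004,  0.003, -0.   ]), array([-0.052,  0.002, -0.193]))
12.0 (array([ 0.004,  0.005, -0.001]), array([-0.104,  0.002, -0.386]))
18.0 (array([ 0.005,  0.008, -0.001]), array([-0.156,  0.002, -0.579]))
```

```bash
python3 -m jog '[[[0.003,0.002,0],[-0.026,0,-0.1],0],[[0.003,0.003,0],[-0.052,0,-0.193],0],[[0.004,0.004,0],[-0.078,0,-0.29],0],[[0.004,0.005,-0.001],[-0.104,0.002,-0.386],0],[[0.004,0.006,-0.001],[-0.13,0.002,-0.48],0],[[0.005,0.008,-0.001],[-0.156,0.002,-0.58],0],[[0.005,0.008,-0.001],[-0.162,0.002,-0.61],0],[[0.005,0.008,-0.001],[-0.162,0.002,-0.61],0],[[0.005,0.008,-0.001],[-0.162,0.002,-0.61],0]]'
python3 turn.py 0 
python3 - <<'E'
from h import *
w=snap('wrist','w9.png')
E
```

```text
time: 14.65
position: [556.8, 134.2, 52.4]
tool_rot: [0.131, -0.013, 0.991, 0.001]
contact_force: [-0.0, 0.1, -0.6]
width: 11.5
[556.8464 134.2109  52.3541] [-0.9655 -0.0245 -0.2592] [-0.0205  0.1348 -0.6333] 11.525149769007516 yaw -178.54726278944077 [-0.2864  0.6236 -0.1489  2.2693  1.532   0.1815 -0.3096]
0.0 (array([ 0.002, -0.001, -0.   ]), array([-0.001,  0.001, -0.   ]))
```

View pics/w9.png

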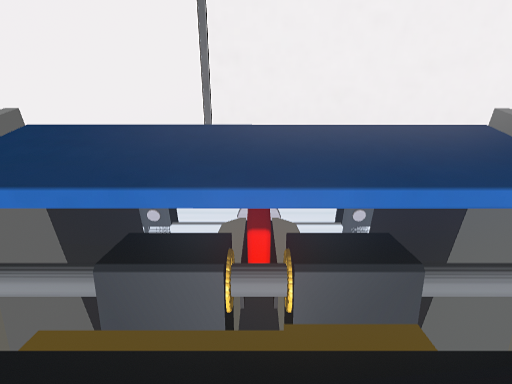

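```bash
python3 -m jog '[[[0,0,0.001],[0,0,0],0],[[0,0,0.001],[0,0,0],0.15],[[0,0,0.001],[0,0,0],0.3],[[0,0,0.001],[0,0,0],0.35],[[0,0,0.001],[0,0,0],0.35],[[0,0,0.001],[0,0,0],0.35],[[0,0,0.001],[0,0,0],0.35]]'
python3 -m jog '[[[-0.01,0,-0.04],[0,0,0],0.35],[[-0.03,0,-0.11],[0,0,0],0.35],[[-0.06,0,-0.22],[0,0,0],0.35],[[-0.1,0,-0.38],[0,0,0],0.35],[[-0.15,0,-0.56],[0,0,0],0.35],[[-0.2,0,-0.75],[0,0,0],0.35],[[-0.2,0,-0.75],[0,0,0],0.35]]'
python3 turn.py
python3 - <<'E'
from h import *
w=snap('wrist','w10.png');t=snap('top','t10.png')
E
```

```text
time: 15.28
position: [556.8, 134.3, 52.2]
tool_rot: [0.131, -0.013, 0.991, 0.001]
contact_force: [0.3, 0.1, -0.0]
width: 32.1
time: 15.87
position: [558.9, 135.4, 214.1]
tool_rot: [0.135, -0.012, 0.991, 0.003]
contact_force: [1.0, 0.1, 0.1]
width: 32.9
[558.9363 135.394  214.1149] [-0.9635 -0.0236 -0.2668] [1.0491 0.0533 0.1444] 32.94053775086626 yaw -178.59689760506126 [ 0.0519  0.3919 -0.5879  2.1258  0.6832  0.5342  0.5526]
```

View pics/w10.png

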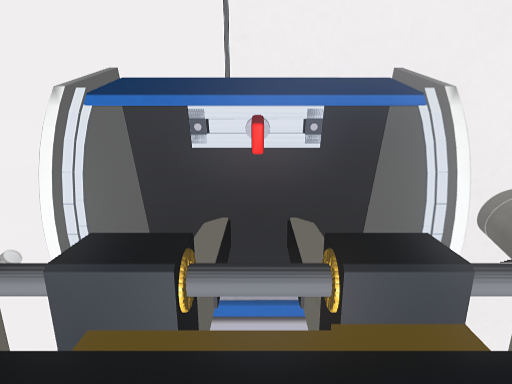

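```bash
python3 -m jog '[[[0.05,-0.15,-0.1],[0,0,0],0.35],[[0.1,-0.3,-0.2],[0,0,0],0.35],[[0.2,-0.5,-0.2],[0,0,0],0.35],[[0.3,-0.7,-0.2],[0,0,0],0.35],[[0.4,-0.9,-0.2],[0,0,0],0.35],[[0.4,-1,-0.2],[0,0,0],0.35],[[0.4,-1,-0.2],[0,0,0],0.35],[[0.4,-1,-0.2],[0,0,0],0.35]]'
python3 turn.py
python3 - <<'E'
from h import *
w=snap('wrist','w11.png');t=snap('top','t11.png')
import pickle;pickle.dump(t,open('c11.pkl','wb'))
cv2.imwrite('pics/t11z.png',cv2.resize(t['img'][115:275,25:215,::-1],None,fx=4,fy=3.7,interpolation=cv2.INTER_CUBIC))
E
```

```text
time: 16.63
position: [473.4, -70.4, 225.4]
tool_rot: [0.131, -0.01, 0.991, 0.002]
contact_force: [1.1, 0.6, -0.4]
width: 32.2
[473.4104 -70.3503 225.3946] [-0.9654 -0.0188 -0.26  ] [ 1.0827  0.5886 -0.4128] 32.232847974438066 yaw -178.88594131761766 [ 0.6298  0.2736 -0.7175  2.2919  0.4727  0.4151  1.1322]
```

View pics/t11.png

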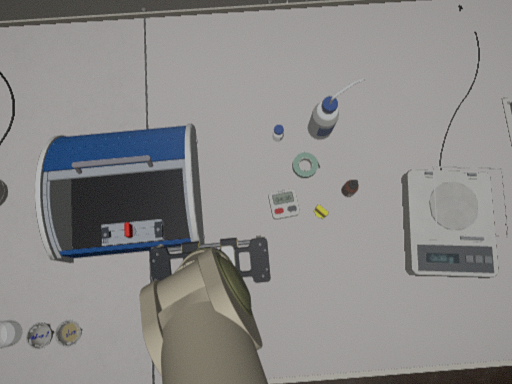

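View pics/t11z.png

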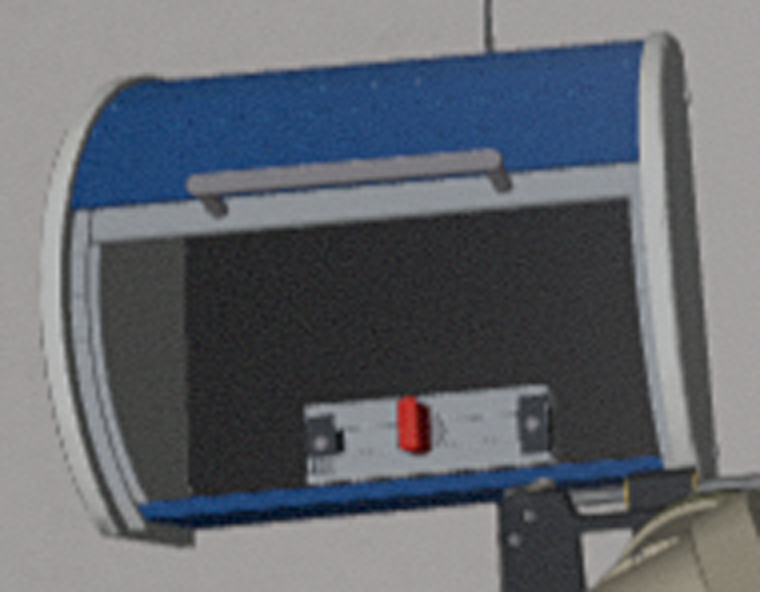

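```bash
python3 - <<'E'
from h import *
import pickle
np.set_printoptions(suppress=True,precision=2)
t=read_camera('top')
for a in (96,100,103): 
    r=np.radians(a);print(a,proj(t,enc([-185*np.cos(r),0,5+185*np.sin(r)])))
print('bar seen',(25+345/4,115+174/3.7))
h=cv2.cvtColor(t['img'],cv2.COLOR_RGB2HSV).astype(int)
m=((h[...,0]<8)|(h[...,0]>172))&(h[...,1]>110)&(h[...,2]>70);m[:, 170:]=0
ys,xs=np.nonzero(m);print(xs.mean(),ys.mean(),len(xs),plane(t,xs.mean(),ys.mean(),65))
for x in (-16,16):
  for z in (78,46): print(x,z,proj(t,enc([-85+x,0,z])))
print(xs.min(),xs.max(),ys.min(),ys.max(), get_obs()['contact_force'],get_obs()['time'])
E
```

```text
96 (np.float64(109.64909946713439), np.float64(170.2050096548698))
100 (np.float64(109.67904603522004), np.float64(164.46614569130855))
103 (np.float64(109.79016544553559), np.float64(160.32770437048944))
bar seen (111.25, 162.02702702702703)
126.84810126582279 229.1139240506329 79 [552.65 136.86  65.  ]
-16 78 (np.float64(127.04088989578665), np.float64(235.4169139346971))
-16 46 (np.float64(130.78715988285273), np.float64(237.16890926029214))
16 78 (np.float64(126.37313345950625), np.float64(221.2947864746435))
16 46 (np.float64(130.11474623167408), np.float64(223.46606361436662))
124 130 222 236 [-0.25  0.31  0.27] 16.7833
```

```bash
python3 -c "
from station import *
print(close_job())"
```

```text
the job is handed in; nothing more can be done
None
```

I raised the shutter by its pull bar with shut fingers. Then I picked up the red nut, lowered it into the slot until the collar met the rail, turned it 90° and released it. The job was handed in at about 16.8 s of robot time; `close_job()` gave no verdict.

**Nut:**
- While seating it, about 8 N of upward force appeared when the collar met the rail, at the expected height. I backed off about 0.5 mm for the turn.
- I finished the turn at a tool heading of about 181.5°, which is square to the slot within about a degree.
- After release, the top and wrist views show the wing square across the slot, with its outline where an upright nut should be. That is only the top-camera outline; I had no clear side view to check the tilt.

**Shutter:** The last top view puts the bar at row 162, against 160.3 predicted for fully open and 164.5 for a bar angle of 100°. The top camera read a few mm off from the wrist camera throughout, about 4–5 mm in x. That is the size of this gap, so I take the shutter to be at its stop.

**Bystanders and robot:** The dropper, tape, timer, vial and yellow look-alike look unmoved by eye in the last top view; I did not measure them. The robot was clear of everything, with about 0.3 N of leftover force reading.

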